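# Hold a ball tray over the inspection mirror

### The job

Swing the keeper bar on the sample tray shut over the two stir bars until it clicks into its detent, then lift the tray out of its nest by its handle and carry it, level all the way and without touching the loose steel ball, so that the ball stays in its shallow pocket. Bring the ball's pocket over the middle of the round inspection mirror, about 10 cm above it, so that the ball's underside shows in the mirror, and finish there still holding the tray level and still: do not put it down or let go. Leave the other things on the bench where they are.

Things in the scene. Friction and masses are not known exactly. Their poses are not given: they have to be found in the camera images.
- tray_handle (a point): Centre of the tray's black grip bar, a level bridge on two posts: 62 mm long (x), 14 thick (y), 24 high, nothing within 30 mm of it. It is 84 mm above the tray's underside, over the tray's middle (the balance point within 15 mm). Axes are the tray's: x along the grip bar, y along the tray's long side toward the ball, z up.
- tray: The loose tray: aluminium plate 110 (x) x 180 (y) x 8 mm, 0.5 to 0.75 kg with all it carries. Origin at the centre of its underside. The ball pocket is 55 mm from its middle toward +y, the stir bars and keeper 55 mm toward -y. It starts lying in the nest, turned the same way.
- nest: Fixed grey loading nest under the tray: base 136x206x8 mm whose low corner fences (8 mm high above its floor, 3 mm clearance round the tray) keep the tray from sliding; the tray lifts straight up out of it. Origin at the centre of its underside on the table.
- pocket (a point): Place of the ball's centre when in its pocket: (0, 55, 22.4) mm in the tray frame; tray axes. The pocket is a round through-hole, 14 mm across, on whose rim the ball rests, sunk 1.6 mm; the ball rolls out if the tray is tipped past about 25 degrees or jerked.
- ball_center (a point): Centre of the loose polished steel ball, diameter 32 mm, about 0.13 kg.
- keeper (a joint): Angle (rad) of the keeper, a steel bar 8 mm thick, 90 long, that swings level about an upright pivot on the tray. 0 = shut at its stop, along the tray's x over the stir bars; grows as it swings outward over the -y edge (counter-clockwise from above), to 1.6; starts at 0.7 to 1.2. Light friction; between 0.16 and 0.08 it rides over a sprung detent (about 1 N at the peg), then stays shut.
- keeper_peg (a point): Grip point on the upright black peg at the keeper bar's free end: round, 10 mm across, rising to 19 mm above this point; below, a 13 mm collar's top is 20 mm and the bar's top 22 mm under the point. It is 86 mm from the pivot axis and 50.5 mm above the tray's underside. Its x axis points along the bar to the pivot.
- keeper_pivot (a point): Pivot axis of the keeper (vertical), at (44, -55) mm from the tray's middle in the tray frame.
- slot_near (a point): Centre of the stir bar's place in the nearer slot of the white cradle on the tray (slot 9.5x30 mm, 6 mm deep). Tray axes.
- slot_far (a point): The same for the farther slot.
- stir_near: White stir bar, 8x28x8 mm, lying in the nearer slot under the shut keeper; origin in the middle of its underside.
- stir_far: The same in the farther slot.
- mirror: Fixed round inspection mirror lying face up on the table: black holder of diameter 128 mm with a rim 15 mm high, bright steel mirror of diameter 112 mm. Origin at the centre of its underside.
- mirror_centre (a point): Centre of the mirror face, 12 mm above the table.
- timer: Bystander: white digital bench timer lying flat, 62x62 mm, 18 mm high; origin at the centre of its underside. Leave alone.
- petri: Bystander: clear round petri dish, 68 mm across, 14 mm high; origin at the centre of its underside. Leave alone.
- vial: Bystander: amber vial with black cap, 48 mm across, 102 mm high; origin at the centre of its underside. Leave alone.
- weighing: Bystander: small glass weighing bottle, 37 mm across, 51 mm high; origin at the centre of its underside. Leave alone.
- core: Bystander: short brown cardboard tube standing on end, 60 mm across, 63 mm high; origin at the centre of its underside. Leave alone.
- ball: The same ball; its origin is a point on its surface that turns with it: use the centre instead.

How it is judged:
By the outcome, as a careful person would: the job done as asked, in the order asked, and still so for the second after the job is handed in, while the arm keeps its last pose, push and grip.
It also fails if it takes over 64 s, if anything falls off the work surface, if the arm or the gripper's body presses on something with over 40 N, if the wrist force passes 120 N, or if a joint passes its speed limit or range.

### The arm

A 6-joint arm with a two-finger parallel gripper is mounted at the origin on a cart in front of the work surface, level with it; the furniture and walls round the work are solid. World frame = base frame: x ahead of the robot, y to its left, z up, the work surface at z = 0. Lengths are in m, angles in degrees, forces in N, time in s.
With the tool pointing down it reaches from about 0.35 to 0.875 m from the base axis. Payload 4.2 kg.
Tool frame: the origin (TCP) lies on the front face of the gripper's body, between the roots of the fingers; the fingertips stand finger_overhang ahead of it and the grasp point (between the pads) lies 51 mm ahead of it (finger_overhang is the distance from the TCP to the fingertips, in m); z points along the fingers, y is the line along which they close (so a half turn about z gives the same grasp; the last joint's range is limited). The gripper opens to 87 mm and grips with 3 to 60 N. Pads are 19 mm wide; open, the fingers measure 117 mm over their backs; the gripper's body (75 mm by 190 mm) begins 51 mm behind the grasp point.
Start: joints at [-54.339, 22.042, 0.453, 0, -68.411, -14.817], TCP at [0.222, -0.584, 0.292] pointing down, gripper open.
Joint ranges: [-179.83, 179.83], [-69.29, 118.12], [-61.27, 80.66], [-181.25, 117.63], [-171.15, -9.14], [-177.46, 177.46]. Speed limits (degrees/s): [159.86, 159.86, 180, 180, 180, 180].

### API

Orientations are given as a 3x3 rotation matrix whose columns are the frame's x, y, z axes.
In Python, from station import sense, capture, camera_model, finish_job, finger_overhang gives the robot as it stands. The module is installed in compiled form; this text tells all that it offers.
- The arm moves only by the tool jog_arm, never from a script. Its argument "rows" is a list that holds one entry, the list of rows, each a list of 4 numbers: the shift along the tool's x, y, z in m, then the turn about the tool's z in rad. A call has 1 to 20 rows; each row shifts and turns the commanded pose from where the row before left it, along the tool's axes as they then stand; what a row does not reach is not made up. A row lasts 1/8 s, in which the tool goes at most 62.5 mm and 10.7 degrees, less where a joint would pass 70% of its speed; a pose out of reach is approached as far as the arm can. A call is refused whole if a number of a shift passes 0.0625 or a number of a turn 0.188, either way. A call with a gripper value outside its range is refused whole. "claw" is the opening, from 0 (shut) to 1 (fully open), set as the call begins (left out, the last holds). The fingers move at their own pace and stop on an object; the grip force is fixed at half the most. Time passes only in rows, so rows that do not move let the fingers close. It gives the time, the measured TCP pose, the force, the opening and the grip force at its end, in the units of the state.
- sense(): the state, without advancing time (a new reading comes with each control period).
- capture(name): name is "side" or "top" or "wrist"; returns the picture (420x560x3 uint8, red, green, blue); there is no depth.
- camera_model(name): a dict with "fovy" (degrees; the focal length in pixels is half the picture's height over the tangent of half this angle, whatever the lens; pixels are square), "cx", "cy" (the principal point, pixels), "eye" and "rotation" of the camera in the world. Camera axes: x right, y down, z forward; pixel columns grow to the right and rows downward; lengths in m; the calibration is good to about 2 mm. A picture is of the moment at which its call begins: read the wrist's pose just before it. camera_model takes no time and is no camera call; for the wrist camera it gives the pose at the moment of the call.
- finish_job(): hands the job in; it is judged then, once.
The state is a dict: "time_s": time; "joints": joint angles; "joint_velocities": joint speeds; "effort": joint torques, N m; "tcp_pos": TCP position; "ee_rot": TCP orientation; "wrist_force": force on the tool from outside, world axes, zero at the start; "moment": the same for the moment, N m; "gripper_width": opening from 0.0 (shut) to 1.0 (fully open); "gripper_force": force on a finger pad.
Only numpy, scipy, OpenCV 4.12 (cv2) and the standard library are available. Lean on these libraries where they do the work, as an engineer would, in place of code of your own. Each camera call takes 0.05 s, during which the arm holds its last target. There are 200 camera calls.

## Working session

There is one attempt and no reset: what is moved stays moved. The work goes in short steps, Python scripts to look and compute and a tool call to move; the robot and the scene stay as the last step left them, time stands still between calls to the robot, and variables do not carry over. Pictures are saved under pics/ and viewed, at most 12 in all, crops included, and the job is handed in when it is done.

Besides the shell and the picture viewer there is one more tool, called after ">>>" as a command line: name --argument value ..., lists and objects as JSON in quotes. jog_arm: Moves the arm, as the interface text tells. Its arguments: {"type":"object","properties":{"rows":{"type":"array"},"claw":{"type":"number"}},"required":["rows"]}

```bash
mkdir -p pics; python3 - <<'E'
from station import *
import cv2,numpy as np
s=sense();print(s)
print(finger_overhang)
for n in("side","top","wrist"):
    print(n,camera_model(n)); 
a=[capture(n) for n in("side","top")]
for n,i in zip(("side","top"),a): cv2.imwrite(f"pics/{n}0.png",i[:,:,::-1])
E
```

```text
{'time_s': 0.0, 'joints': array([-5.43411464e+01,  2.20899909e+01,  3.81738156e-01, -3.13797449e-02,
       -6.84117290e+01, -1.48166059e+01]), 'joint_velocities': array([ 0.04080201, -0.01995045,  0.01199486,  0.03353183,  0.03237859,
       -0.04469101]), 'effort': array([ 7.99098780e-04, -3.90664387e+01,  1.87401795e+01,  4.21982110e+00,
        1.08737094e-02, -1.95284470e-04]), 'tcp_pos': array([ 0.22224724, -0.58367136,  0.29117475]), 'ee_rot': array([[-9.34635429e-01, -3.55606473e-01, -8.06951964e-04],
       [-3.55607386e-01,  9.34633294e-01,  1.99827732e-03],
       [ 4.36038244e-05,  2.15461886e-03, -9.99997678e-01]]), 'wrist_force': array([-0.66955693,  0.20849468, -0.54863387]), 'moment': array([ 0.03975464, -0.0102873 ,  0.01922871]), 'gripper_force': 0.0, 'gripper_width': 1.0008053310175935}
0.0697
side {'fovy': 45.49406566193291, 'cx': 287.5684128738021, 'cy': 202.16081215044306, 'eye': array([ 0.18675838, -1.30144698,  0.76962377]), 'rotation': array([[ 0.97747451, -0.0884439 ,  0.19162793],
       [-0.21091188, -0.44260237,  0.87156142],
       [ 0.00773068, -0.89234568, -0.45128641]])}
top {'fovy': 51.99376562863132, 'cx': 280.57526047457145, 'cy': 207.53169716526443, 'eye': array([ 0.23995961, -0.01232064,  1.41931997]), 'rotation': array([[-0.01014325, -0.98461135,  0.17446378],
       [-0.99992426,  0.00877113, -0.00863402],
       [ 0.00697091, -0.17453815, -0.98462574]])}
wrist {'fovy': 61.20108299587277, 'cx': 282.7571713911638, 'cy': 213.65594723249347, 'eye': array([ 0.1474772 , -0.61320719,  0.38420015]), 'rotation': array([[-0.35658794,  0.89436355,  0.27010901],
       [ 0.93425877,  0.34062734,  0.10551569],
       [ 0.00236288,  0.28997733, -0.9570306 ]])}
```

View pics/top0.png

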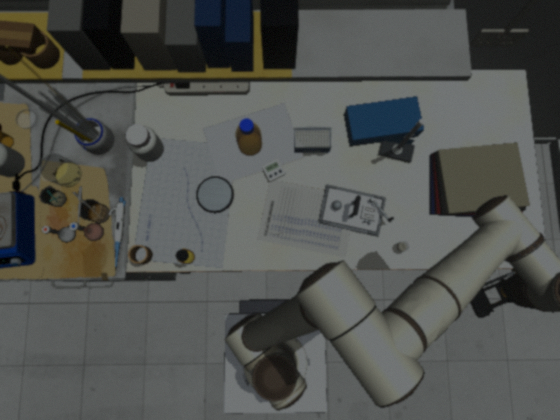

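View pics/side0.png

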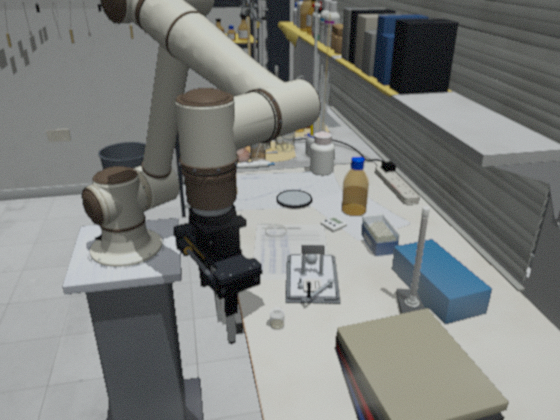

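Top view: the tray is at about (352,210), with the ball at (337,206), the keeper swung out at (386,212) and the mirror at (215,194). The rod stand's base is at (397,150). The side view agrees, with the tray at (312,278) and its handle at (312,255).

```bash
cat > h.py <<'E'
from station import *
import cv2,numpy as np
def ray(m,u,v):
    f=210/np.tan(np.radians(m["fovy"]/2))
    d=m["rotation"]@np.array([(u-m["cx"])/f,(v-m["cy"])/f,1.]);return m["eye"],d/np.linalg.norm(d)
def onz(m,u,v,z):
    e,d=ray(m,u,v);return e+d*(z-e[2])/d[2]
def proj(m,p):
    f=210/np.tan(np.radians(m["fovy"]/2));c=m["rotation"].T@(np.array(p)-m["eye"])
    return np.array([m["cx"]+f*c[0]/c[2],m["cy"]+f*c[1]/c[2]])
def tri(obs):
    A=np.zeros((3,3));b=np.zeros(3);
    for m,(u,v) in obs:
        e,d=ray(m,u,v);P=np.eye(3)-np.outer(d,d);A+=P;b+=P@e
    x=np.linalg.solve(A,b);r=[np.linalg.norm(np.cross(x-e,d)) for e,d in (ray(m,*q) for m,q in obs)]
    return x,r
def snap(name,fn):
    m=camera_model(name);i=capture(name)[:,:,::-1].copy();cv2.imwrite(f"pics/{fn}.png",i);return m,i
E
python3 - <<'E'
from h import *
m=camera_model("top")
for n,u,v,z in(("mirror",215,194,.012),("tray",352,210,.016),("ball",337,206,.03),("handle",352,208,.09),("rodbase",397,150,0),("bottle",249,138,.0),("timer",273,171,.018),("weigh",400,246,.05)):print(n,onz(m,u,v,z).round(3))
i=cv2.imread("pics/top0.png")[110:290,120:440];cv2.imwrite("pics/tc.png",cv2.convertScaleAbs(cv2.resize(i,(800,450),interpolation=2),alpha=1.5))
E
```

```text
mirror [0.537 0.194 0.012]
tray [ 0.478 -0.261  0.016]
ball [ 0.49 -0.21  0.03]
handle [ 0.472 -0.248  0.09 ]
rodbase [ 0.689 -0.427  0.   ]
bottle [0.736 0.082 0.   ]
timer [ 0.613 -0.     0.018]
weigh [ 0.355 -0.403  0.05 ]
```

View pics/tc.png

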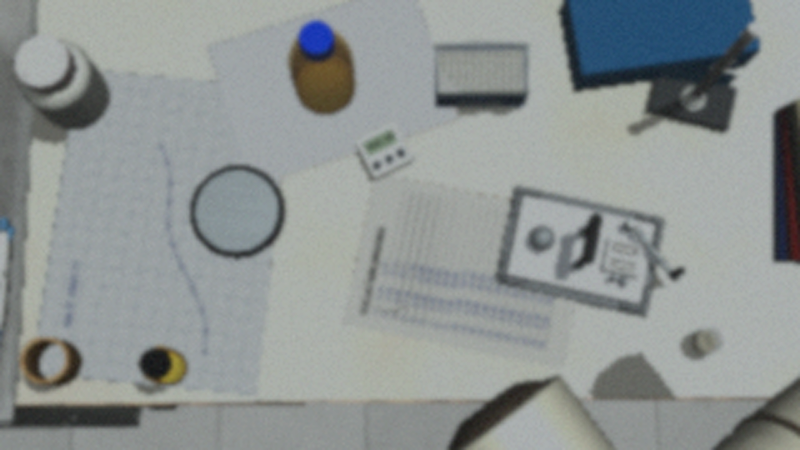

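The crop shows the pivot near (625,228) and the peg at (678,272) in crop pixels. Tray +y points about 11° off world +y, toward +x. I'll move over the tray for a wrist view.

>>> jog_arm --rows '[[[-0.0316,0.0212,-0.002,0],[-0.0316,0.0212,-0.002,0],[-0.0316,0.0212,-0.002,0],[-0.0316,0.0212,-0.002,0],[-0.0316,0.0212,-0.002,0],[-0.0316,0.0212,-0.002,0],[-0.0316,0.0212,-0.002,0],[-0.0316,0.0212,-0.002,0],[-0.0316,0.0212,-0.002,0],[-0.0316,0.0212,-0.002,0],[0,0,0,0.141],[0,0,0,0.141],[0,0,0,0.141],[0,0,0,0.141],[0,0,0,0]]]' --claw 0.5

```text
time_s: 1.98
tcp_pos: [0.4421, -0.2734, 0.3118]
ee_rot: [[-0.98, 0.197, -0.001], [0.197, 0.98, 0.0], [0.001, 0.0, -1.0]]
wrist_force: [0.9, 0.0, 0.6]
gripper_width: 0.501
gripper_force: 0.0
```

```bash
python3 - <<'E'
from h import *
s=sense();print(s["tcp_pos"],s["ee_rot"].round(3),s["time_s"],s["joints"])
m,i=snap("wrist","w1");np.save("w1.npy",m,allow_pickle=True);print(m)
m,i=snap("side","s1")
E
```

```text
[ 0.44209755 -0.27339013  0.31184315] [[-0.98   0.197 -0.001]
 [ 0.197  0.98   0.   ]
 [ 0.001  0.    -1.   ]] 1.975 [-1.38332638e+01  1.09546565e+01 -1.23055230e+01 -1.14998263e-02
 -6.67909773e+01 -8.75385611e+01]
{'fovy': 61.20108299587277, 'cx': 282.7571713911638, 'cy': 213.65594723249347, 'eye': array([ 0.36366161, -0.25866078,  0.40495542]), 'rotation': array([[ 1.96308767e-01,  9.38636896e-01,  2.83590629e-01],
       [ 9.80542001e-01, -1.88067262e-01, -5.62857810e-02],
       [ 5.02202218e-04,  2.89121915e-01, -9.57292153e-01]])}
```

View pics/w1.png

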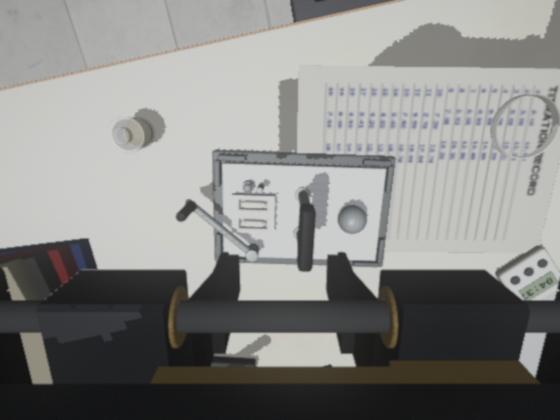

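The wrist view shows the peg at (187,211), the pivot at (252,255), the handle bar at (306,236) and the ball at (352,219). The tray's corners run from about (217,153) to (390,262).

```bash
cat >> h.py <<'E'
def darks(i,box,thr=45,amin=25):
    x0,y0,x1,y1=box;g=i[y0:y1,x0:x1].max(2);n,l,st,c=cv2.connectedComponentsWithStats((g<thr).astype(np.uint8))
    return [(c[k]+[x0,y0],st[k][:4]+[x0,y0,0,0],st[k][4],cv2.minAreaRect(np.argwhere(l==k)[:,::-1].astype(np.float32)+[x0,y0]).__repr__() if 0 else cv2.minAreaRect((np.argwhere(l==k)[:,::-1]+[x0,y0]).astype(np.float32))) for k in range(1,n) if st[k][4]>=amin]
E
python3 - <<'E'
from h import *
i=cv2.imread("pics/w1.png");m=np.load("w1.npy",allow_pickle=True).item()
for b,t in(((165,190,212,232),60),((280,180,330,275),45)):
    for d in darks(i,b,t): print(d)
for n,u,v,z in(("pegtop",183,214,.0775),("pegmid",187,211,.0585),("pivot",252,255,.037),("ball",352,219,.0304),("c00",217,153,.016),("handle",306,236,.1)):print(n,onz(m,u,v,z).round(4))
E
```

```text
pegtop [ 0.4421 -0.3722  0.0775]
pegmid [ 0.4444 -0.3739  0.0585]
pivot [ 0.5134 -0.3236  0.037 ]
ball [ 0.4957 -0.2067  0.0304]
c00 [ 0.3972 -0.3381  0.016 ]
handle [ 0.4791 -0.2599  0.1   ]
```

>>> jog_arm --rows '[[[-0.0041,-0.0195,0.0224,0],[-0.0041,-0.0195,0.0224,0],[-0.0041,-0.0195,0.0224,0],[-0.0041,-0.0195,0.0224,0],[-0.0041,-0.0195,0.0224,0],[0,0,0,-0.135],[0,0,0,-0.135],[0,0,0,-0.135],[0,0,0,-0.135],[0,0,0,-0.135],[0,0,0,-0.135],[0,0,0,0],[0,0,0,0]]]' --claw 0.5

```text
time_s: 3.7
tcp_pos: [0.443, -0.3731, 0.2002]
ee_rot: [[-0.821, -0.572, -0.0], [-0.572, 0.821, 0.0], [0.0, 0.0, -1.0]]
wrist_force: [-1.1, -0.5, 0.3]
gripper_width: 0.5
gripper_force: 0.0
```

```bash
python3 - <<'E'
from h import *
s=sense();print(s["tcp_pos"],s["ee_rot"].round(3),s["time_s"])
m,i=snap("wrist","w2");np.save("w2.npy",m,allow_pickle=True)
print(proj(m,[.443,-.373,.0775]),proj(m,[.443,-.373,.0385]))
w=cv2.imread("pics/w1.png");a=cv2.resize(w[140:280,160:400],None,fx=3,fy=3)
cv2.imwrite("pics/w1z.png",a)
E
```

```text
[ 0.44295251 -0.37312967  0.20015795] [[-0.821 -0.572 -0.   ]
 [-0.572  0.821  0.   ]
 [ 0.     0.    -1.   ]] 3.7
[283.68905997 236.2919971 ] [283.54381248 218.09595048]
```

View pics/w2.png

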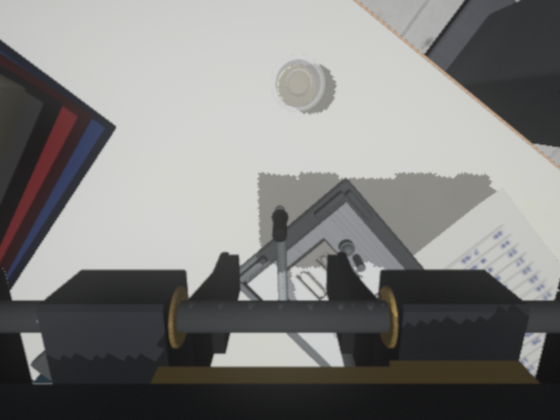

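View pics/w1z.png

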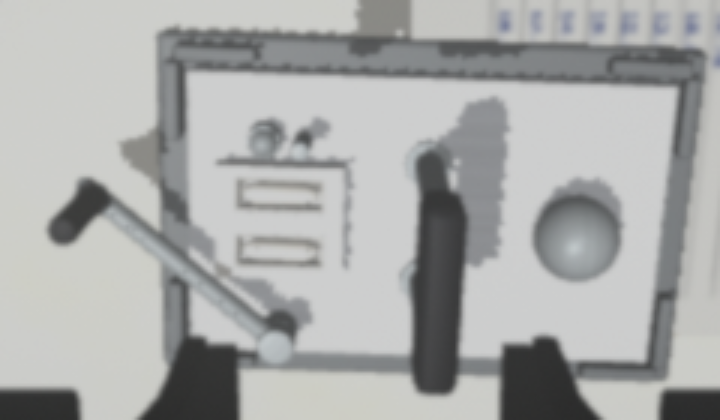

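In w2 the peg is the dark blob from (280,210), the collar, to (280,237), the top. The tool axis projects to u≈284. In w1 the peg's top is at (181,216).

```bash
python3 - <<'E'
from h import *
m1,m2=[np.load(f"w{k}.npy",allow_pickle=True).item() for k in(1,2)]
i1,i2=cv2.imread("pics/w1.png"),cv2.imread("pics/w2.png")
for i,b in((i1,(165,190,212,232)),(i2,(262,200,300,245))):
    print(i[b[1]:b[3],b[0]:b[2]].max(2).min())
    for t in (75,95):
        for d in darks(i,b,t): print(t,d)
print(tri([(m1,(180.7,216)),(m2,(280.5,233))]), tri([(m1,(191,204.3)),(m2,(280,213))]))
E
```

```text
59
75 (array([187.88976378, 208.63779528]), array([180, 201,  16,  18]), np.int32(127), ((187.0, 209.00001525878906), (8.485280990600586, 16.970561981201172), 45.0))
95 (array([186.23, 210.35]), array([177, 201,  20,  20]), np.int32(200), ((185.5, 210.50001525878906), (9.899494171142578, 22.62741470336914), 45.0))
48
75 (array([279.65348837, 225.53023256]), array([272, 209,  17,  33]), np.int32(430), ((280.1311340332031, 225.0160369873047), (32.01323318481445, 15.55052661895752), 87.51044464111328))
95 (array([284.19178082, 228.62266501]), array([266, 208,  34,  37]), np.int32(803), ((282.5, 226.0), (36.0, 33.0), 90.0))
(array([ 0.44355445, -0.37558637,  0.07540758]), [np.float64(0.0005774469834657182), np.float64(0.0005774469834657906)]) (array([ 0.44352394, -0.376386  ,  0.03184068]), [np.float64(0.0005955177608865304), np.float64(0.0005955177608865891)])
```

>>> jog_arm --rows '[[[0.001,-0.0024,0.015,0],[0,0,0.02,0],[0,0,0.02,0],[0,0,0.015,0],[0,0,0.015,0],[0,0,0,0]]]' --claw 0.5

```text
time_s: 4.5
tcp_pos: [0.4429, -0.3754, 0.1138]
ee_rot: [[-0.82, -0.572, -0.003], [-0.572, 0.82, 0.001], [0.001, 0.003, -1.0]]
wrist_force: [-0.2, -0.4, -0.2]
gripper_width: 0.5
gripper_force: 0.0
```

>>> jog_arm --rows '[[[0,0,0,0],[0,0,0,0],[0,0,0,0],[0,0,0,0],[0,0,0,0]]]' --claw 0

```text
time_s: 5.12
tcp_pos: [0.4437, -0.3757, 0.1155]
ee_rot: [[-0.82, -0.573, 0.0], [-0.573, 0.82, -0.0], [-0.0, -0.0, -1.0]]
wrist_force: [-0.2, 0.2, 1.0]
gripper_width: 0.103
gripper_force: 30.0
```

>>> jog_arm --rows '[[[-0.0004,0.0086,0,0.1],[-0.0004,0.0086,0,0.1],[-0.0004,0.0086,0,0.1],[-0.0004,0.0086,0,0.1],[-0.0004,0.0086,0,0.1],[-0.0004,0.0086,0,0.1],[-0.0004,0.0086,0,0.1],[0,0,0,0]]]'

```text
time_s: 6.12
tcp_pos: [0.427, -0.3182, 0.1154]
ee_rot: [[-0.996, 0.088, -0.003], [0.088, 0.996, 0.001], [0.003, 0.001, -1.0]]
wrist_force: [-3.6, -0.0, 4.4]
gripper_width: 0.107
gripper_force: 30.0
```

>>> jog_arm --rows '[[[-0.0001,0.0043,0,0.05],[-0.0001,0.0043,0,0.05],[0,0.0022,0,0.025],[0,0,0,0]]]'

```text
time_s: 6.62
tcp_pos: [0.4285, -0.3078, 0.1154]
ee_rot: [[-0.977, 0.212, -0.003], [0.212, 0.977, 0.001], [0.003, 0.0, -1.0]]
wrist_force: [-3.7, 2.0, 5.4]
gripper_width: 0.104
gripper_force: 30.0
```

>>> jog_arm --rows '[[[0,0.002,0,0.02],[0,0.002,0,0.01],[0,0,0,0],[0,0,0,0]]]'

```text
time_s: 7.12
tcp_pos: [0.4295, -0.3041, 0.1153]
ee_rot: [[-0.97, 0.242, -0.003], [0.242, 0.97, 0.001], [0.003, 0.0, -1.0]]
wrist_force: [-4.8, 1.6, 5.9]
gripper_width: 0.104
gripper_force: 30.0
```

>>> jog_arm --rows '[[[0,0.002,0,0],[0,0.002,0,0],[0,0,0,0],[0,0,0,0]]]'

```text
time_s: 7.62
tcp_pos: [0.4317, -0.301, 0.1154]
ee_rot: [[-0.97, 0.242, -0.0], [0.242, 0.97, -0.001], [-0.0, -0.001, -1.0]]
wrist_force: [-4.0, -3.9, 2.1]
gripper_width: 0.103
gripper_force: 30.0
```

>>> jog_arm --rows '[[[0,0.0015,0,0],[0,0.0015,0,0],[0,0,0,0],[0,0,0,0]]]'

```text
time_s: 8.12
tcp_pos: [0.4317, -0.2997, 0.1155]
ee_rot: [[-0.97, 0.242, -0.001], [0.242, 0.97, -0.003], [0.001, -0.003, -1.0]]
wrist_force: [-7.4, -14.1, 1.6]
gripper_width: 0.103
gripper_force: 30.0
```

>>> jog_arm --rows '[[[0,0,0,0],[0,0,0,0],[0,0,0,0]]]' --claw 0.35

```text
time_s: 8.5
tcp_pos: [0.4332, -0.2971, 0.1152]
ee_rot: [[-0.97, 0.242, 0.001], [0.242, 0.97, -0.0], [-0.001, 0.0, -1.0]]
wrist_force: [0.2, 0.8, -1.1]
gripper_width: 0.32
gripper_force: 0.0
```

>>> jog_arm --rows '[[[0,0,-0.02,0],[0,0,-0.03,0],[0,0,-0.04,0],[0,0,-0.05,0],[0,-0.003,-0.05,0],[0,0,0,0],[0,0,0,0]]]'

```text
time_s: 9.38
tcp_pos: [0.4317, -0.2996, 0.3047]
ee_rot: [[-0.97, 0.242, 0.0], [0.242, 0.97, 0.001], [0.0, 0.001, -1.0]]
wrist_force: [0.6, -0.1, -0.1]
gripper_width: 0.352
gripper_force: 0.0
```

```bash
python3 - <<'E'
from h import *
s=sense();print(s["tcp_pos"],s["ee_rot"].round(3),s["time_s"])
m,i=snap("wrist","w3");np.save("w3.npy",m,allow_pickle=True)
E
```

```text
[ 0.43166213 -0.29959986  0.30474022] [[-0.97   0.242  0.   ]
 [ 0.242  0.97   0.001]
 [ 0.     0.001 -1.   ]] 9.375
```

View pics/w3.png

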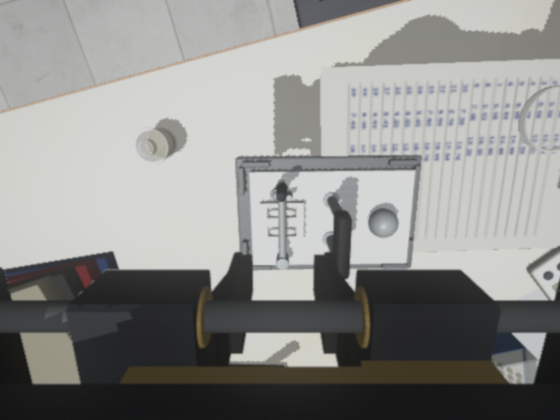

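w3 shows the keeper shut: its bar runs from the peg at (281,188) to the pivot at (283,263), parallel to tray x, and the stop pushed back with 14 N. The handle is at (342,240) and the ball at (383,222), still in its pocket. Next I'll measure the handle.

```bash
python3 - <<'E'
from h import *
m1,m3=[np.load(f"w{k}.npy",allow_pickle=True).item() for k in(1,3)]
i1,i3=cv2.imread("pics/w1.png"),cv2.imread("pics/w3.png")
def ball(i,b):
    g=cv2.cvtColor(i,6)[b[1]:b[3],b[0]:b[2]];c=cv2.HoughCircles(g,3 if 0 else cv2.HOUGH_GRADIENT,1,50,param1=80,param2=10,minRadius=11,maxRadius=19)[0][0];return c+[b[0],b[1],0]
b1,b3=ball(i1,(325,190,380,245)),ball(i3,(356,195,411,250));print(b1,b3,tri([(m1,b1[:2]),(m3,b3[:2])]))
for n,i,b in(("1",i1,(290,185,325,272)),("3",i3,(322,190,360,280))):
    for t in(70,85): 
        for d in darks(i,b,t,100):print(n,t,d)
# bar centreline per row
P=[]
for n,i,m,r,cx in(("1",i1,m1,range(215,262,6),306),("3",i3,m3,range(220,268,6),342)):
    for v in r:
        row=i[v,cx-20:cx+20].max(1).astype(float);k=np.where(row<85)[0];
        if len(k): print(n,v,k[0]+cx-20,k[-1]+cx-20,onz(m,(k[0]+k[-1])/2+cx-20,v,.104).round(4))
# plate edge
g=i3.max(2)
for v in range(180,260,15):
    r=g[v];k=np.where(r[385:440]<170)[0]; print("R",v,k[0]+385 if len(k) else 0, onz(m3,k[k>22][0]+385 if (k>22).any() else 0,v,.016).round(4))
np.set_printoptions(linewidth=200)
E
```

```text
[351.5        219.5         14.69999981] [382.5        221.5         15.80000019] (array([ 0.48305366, -0.21225298,  0.0668679 ]), [np.float64(0.0002599236169361848), np.float64(0.00025992361693621626)])
1 70 (array([306.11949686, 236.80345912]), array([298, 203,  17,  67]), np.int32(636), ((305.2781982421875, 236.04864501953125), (14.908411026000977, 66.30812072753906), 3.5763344764709473))
1 85 (array([305.46979866, 233.06903164]), array([297, 191,  18,  80]), np.int32(1043), ((305.8867492675781, 230.6519317626953), (15.715091705322266, 78.89080810546875), 3.012787342071533))
3 70 (array([337.59502807, 250.86287089]), array([322, 210,  29,  70]), np.int32(1247), ((335.8919677734375, 244.71421813964844), (26.65123748779297, 69.84378051757812), 2.7927024364471436))
3 85 (array([337.59630102, 245.94260204]), array([322, 197,  29,  83]), np.int32(1568), ((336.1461486816406, 238.24020385742188), (27.295026779174805, 82.27381896972656), 1.5911403894424438))
1 215 300 314 [ 0.4583 -0.2555  0.104 ]
1 221 300 314 [ 0.4638 -0.2565  0.104 ]
1 227 299 313 [ 0.4691 -0.2584  0.104 ]
1 233 298 312 [ 0.4746 -0.2603  0.104 ]
1 239 298 312 [ 0.4803 -0.2613  0.104 ]
1 245 299 312 [ 0.4861 -0.2619  0.104 ]
1 251 298 311 [ 0.4917 -0.2639  0.104 ]
1 257 298 311 [ 0.4976 -0.2649  0.104 ]
3 220 335 350 [ 0.4586 -0.2535  0.104 ]
3 226 334 350 [ 0.4639 -0.2549  0.104 ]
3 232 334 349 [ 0.4692 -0.2565  0.104 ]
3 238 328 349 [ 0.4741 -0.2601  0.104 ]
3 244 329 349 [ 0.4798 -0.2608  0.104 ]
3 250 331 349 [ 0.4857 -0.2611  0.104 ]
3 256 322 348 [ 0.4903 -0.2666  0.104 ]
3 262 322 348 [ 0.496  -0.2677  0.104 ]
R 180 415 [ 0.464  -0.1593  0.016 ]
R 195 413 [ 0.4802 -0.1638  0.016 ]
R 210 385 [ 0.4972 -0.1672  0.016 ]
R 225 391 [ 0.5143 -0.1719  0.016 ]
R 240 409 [ 0.5321 -0.1756  0.016 ]
R 255 407 [ 0.5504 -0.1793  0.016 ]
```

>>> jog_arm --rows '[[[-0.0064,0.0082,0.0183,0],[-0.0064,0.0082,0.0183,0],[-0.0064,0.0082,0.0183,0],[-0.0064,0.0082,0.0183,0],[-0.0064,0.0082,0.0183,0],[-0.0064,0.0082,0.0183,-0.017],[0,0,0,0],[0,0,0,0]]]' --claw 0.55

```text
time_s: 10.42
tcp_pos: [0.4807, -0.2618, 0.1952]
ee_rot: [[-0.974, 0.226, -0.001], [0.226, 0.974, -0.0], [0.001, -0.0, -1.0]]
wrist_force: [-0.4, 0.6, 0.9]
gripper_width: 0.55
gripper_force: 0.0
```

```bash
python3 - <<'E'
from h import *
s=sense();print(s["tcp_pos"],s["ee_rot"].round(3),s["time_s"])
m,i=snap("wrist","w4");np.save("w4.npy",m,allow_pickle=True)
for p in([.4505,-.254,.104],[.481,-.261,.104],[.511,-.268,.104],[.481,-.261,.09]):print(p,proj(m,p))
E
```

```text
[ 0.48071081 -0.26184062  0.19522743] [[-0.974  0.226 -0.001]
 [ 0.226  0.974 -0.   ]
 [ 0.001 -0.    -1.   ]] 10.425
[0.4505, -0.254, 0.104] [286.03755693 200.96865402]
[0.481, -0.261, 0.104] [285.97175839 254.84729807]
[0.511, -0.268, 0.104] [285.72205092 303.31981437]
[0.481, -0.261, 0.09] [285.76904102 245.5071047 ]
```

View pics/w4.png

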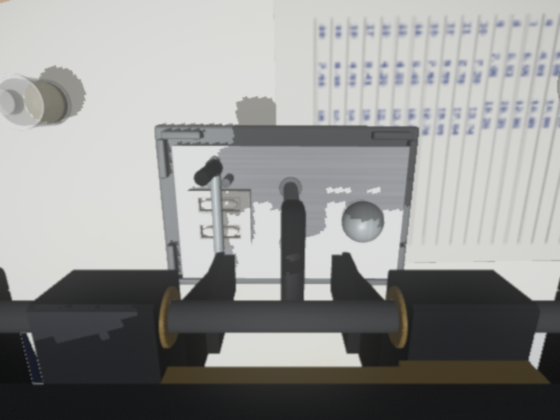

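w4: the handle bar runs along u≈293 with its near end at v≈203, and the ball is at (363,221). The bar sits about 7 px to +y of the tool axis.

```bash
python3 - <<'E'
from h import *
m3,m4=[np.load(f"w{k}.npy",allow_pickle=True).item() for k in(3,4)]
i3,i4=cv2.imread("pics/w3.png"),cv2.imread("pics/w4.png")
for n,i,m,r,cx in(("4",i4,m4,range(212,270,8),292),("3",i3,m3,range(214,240,4),343)):
    for v in r:
        row=i[v,cx-22:cx+22].max(1).astype(float);k=np.where(row<100)[0]+cx-22
        print(n,v,k[0],k[-1],onz(m,(k[0]+k[-1]+1)/2,v,.104).round(4))
for n,i,u in(("4",i4,293),("3",i3,342)): print(n,[int(x) for x in i[185:225,u-3:u+4].max(2).mean(1)])
# width-based and two-view: bar top line in each view (middle), near end
for v4 in(201,204,207): print(tri([(m4,(293,v4)),(m3,(342,211+.35*(v4-204)))]))
E
```

```text
4 212 282 305 [ 0.4575 -0.2512  0.104 ]
4 220 282 305 [ 0.4619 -0.2522  0.104 ]
4 228 282 305 [ 0.4664 -0.2532  0.104 ]
4 236 282 304 [ 0.4709 -0.2544  0.104 ]
4 244 281 304 [ 0.4755 -0.2557  0.104 ]
4 252 282 303 [ 0.4802 -0.2568  0.104 ]
4 260 282 303 [ 0.485  -0.2578  0.104 ]
4 268 282 303 [ 0.4898 -0.2589  0.104 ]
3 214 334 348 [ 0.453  -0.2532  0.104 ]
3 218 334 350 [ 0.4568 -0.2531  0.104 ]
3 222 334 351 [ 0.4605 -0.2534  0.104 ]
3 226 334 351 [ 0.4641 -0.2541  0.104 ]
3 230 334 350 [ 0.4676 -0.2552  0.104 ]
3 234 333 350 [ 0.4712 -0.2564  0.104 ]
3 238 327 349 [ 0.4741 -0.2601  0.104 ]
4 [79, 76, 75, 75, 74, 74, 75, 74, 74, 74, 75, 75, 75, 72, 64, 54, 51, 50, 51, 51, 51, 51, 52, 52, 53, 54, 54, 55, 55, 56, 56, 57, 57, 57, 57, 57, 57, 58, 57, 57]
3 [168, 162, 157, 154, 151, 151, 154, 153, 151, 149, 147, 147, 147, 148, 155, 163, 162, 158, 152, 149, 140, 131, 123, 116, 106, 80, 60, 55, 55, 55, 55, 57, 60, 62, 66, 69, 71, 72, 72, 72]
(array([ 0.45520787, -0.25066827,  0.0878336 ]), [np.float64(0.00043536638403700155), np.float64(0.0004353663840370694)])
(array([ 0.45671891, -0.25094012,  0.08738702]), [np.float64(0.0008249902464914396), np.float64(0.0008249902464913979)])
(array([ 0.45810317, -0.25122786,  0.08738813]), [np.float64(0.0012194961466124089), np.float64(0.0012194961466124993)])
```

>>> jog_arm --rows '[[[-0.0027,0.0053,0.005,0],[0,0,0.012,0],[0,0,0.012,0],[0,0,0.012,0],[0,0,0.012,0],[0,0,0,0],[0,0,0,0]]]' --claw 0.55

```text
time_s: 11.35
tcp_pos: [0.4849, -0.2573, 0.1426]
ee_rot: [[-0.974, 0.226, 0.0], [0.226, 0.974, -0.0], [-0.0, -0.0, -1.0]]
wrist_force: [-0.0, -0.1, 0.2]
gripper_width: 0.549
gripper_force: 0.0
```

>>> jog_arm --rows '[[[0,0,0,0],[0,0,0,0],[0,0,0,0],[0,0,0,0],[0,0,0,0],[0,0,0,0]]]' --claw 0

```text
time_s: 12.1
tcp_pos: [0.4847, -0.2572, 0.1426]
ee_rot: [[-0.974, 0.226, 0.0], [0.226, 0.974, 0.0], [-0.0, 0.0, -1.0]]
wrist_force: [0.4, 0.5, 0.8]
gripper_width: 0.155
gripper_force: 30.0
```

>>> jog_arm --rows '[[[0,0,-0.001,0],[0,0,-0.002,0],[0,0,-0.003,0],[0,0,-0.004,0],[0,0,-0.004,0],[0,0,-0.004,0],[0,0,-0.003,0],[0,0,-0.002,0],[0,0,-0.001,0],[0,0,0,0],[0,0,0,0]]]'

```text
time_s: 13.48
tcp_pos: [0.4846, -0.2572, 0.1663]
ee_rot: [[-0.974, 0.226, -0.0], [0.226, 0.974, 0.0], [0.0, 0.0, -1.0]]
wrist_force: [0.6, -0.4, -5.6]
gripper_width: 0.159
gripper_force: 30.0
```

```bash
python3 - <<'E'
from h import *
s=sense();print(s["tcp_pos"],s["wrist_force"],s["moment"],s["time_s"])
m,i=snap("side","s2");m2,j=snap("wrist","w5")
a=cv2.resize(i[220:330,240:380],(560,440));b=cv2.resize(j[100:300,130:440],(620,400))
cv2.imwrite("pics/v5.png",np.vstack([cv2.resize(i[225:325,260:370],(440,300),interpolation=2)[:, :],cv2.resize(j[100:300,130:440],(440,284))]))
# mirror centre from both cameras
for n in("top","side"):
    m=camera_model(n);im=capture(n)[:,:,::-1].copy();cv2.imwrite(f"pics/m_{n}.png",im)
    c=(215,194) if n=="top" else (294,199)
    g=cv2.cvtColor(im,6)[c[1]-26:c[1]+26,c[0]-30:c[0]+30]
    k=(g<(70)).astype(np.uint8);n_,l,st,ce=cv2.connectedComponentsWithStats(k);q=1+np.argmax(st[1:,4])
    e=cv2.fitEllipse(cv2.convexHull(np.argwhere(l==q)[:,::-1].astype(np.float32)));u=e[0][0]+c[0]-30;v=e[0][1]+c[1]-26
    print(n,st[q],e,(u,v),onz(m,u,v,.012).round(4))
E
```

```text
[ 0.48457996 -0.25720828  0.16630634] [ 0.64701224 -0.37256237 -5.56850667] [-0.04021181 -0.0340436   0.00759789] 13.475
top [ 11   8  38  38 271] ((29.55060386657715, 26.356231689453125), (36.88990020751953, 37.76660919189453), 62.59415817260742) (214.55060386657715, 194.35623168945312) [0.5359 0.195  0.012 ]
side [  13    0   47   52 1235] ((47.932228088378906, 25.388744354248047), (53.901397705078125, 68.97572326660156), 92.59645080566406) (311.9322280883789, 198.38874435424805) [0.5958 0.1733 0.012 ]
```

View pics/v5.png

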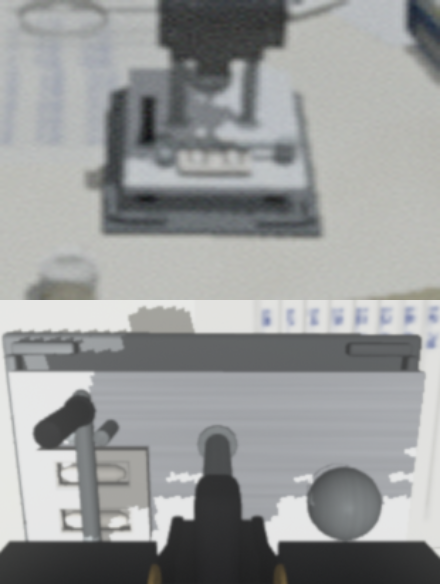

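v5 shows the tray lifted clear and level, with the ball in its pocket at about (373,243) in the wrist picture. The keeper is shut over the stir bars.

```bash
python3 - <<'E'
from h import *
m=camera_model("wrist");i=cv2.imread("pics/w5.png")
g=cv2.cvtColor(i,6)[200:285,325:425];c=cv2.HoughCircles(cv2.medianBlur(g,3),cv2.HOUGH_GRADIENT,1,80,param1=80,param2=10,minRadius=20,maxRadius=32)[0][0]+[325,200,0];print(c)
b=onz(m,c[0],c[1],.0541);s=sense();R=s["ee_rot"];print(b,"tool",R.T@(b-s["tcp_pos"]))
print("side mirror",onz(camera_model("side"),294,199,.012))
i=cv2.imread("pics/m_side.png");a=cv2.resize(i[175:225,255:335],(640,400),interpolation=2);cv2.imwrite("pics/ms.png",a)
pk=s["tcp_pos"]+R@np.array([0,.055,0]);pk[2]=.054;print(pk)
for p in(pk,b):d=R.T@(np.array([.536,.195,.115])-p);print(d)
E
```

```text
[372.5        243.5         26.60000038]
[ 0.49857789 -0.20424813  0.0541    ] tool [-0.00161259  0.0547449   0.11226897]
side mirror [0.53489476 0.18070158 0.012     ]
[ 0.49708003 -0.20364041  0.054     ]
[ 0.05228116  0.39711131 -0.06098548]
[ 0.05387765  0.39736442 -0.06088524]
```

View pics/ms.png

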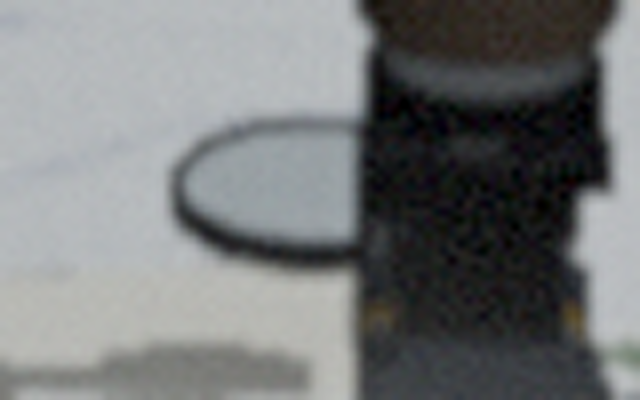

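The top view puts the mirror centre at (0.536, 0.195), and the side view agrees within its coarse resolution. I'll raise the tray, then carry it with gentle ramps.

>>> jog_arm --rows '[[[0,0,-0.002,0],[0,0,-0.005,0],[0,0,-0.008,0],[0,0,-0.01,0],[0,0,-0.011,0],[0,0,-0.01,0],[0,0,-0.008,0],[0,0,-0.005,0],[0,0,-0.002,0],[0,0,0,0],[0,0,0,0]]]'

```text
time_s: 15.05
tcp_pos: [0.4845, -0.2572, 0.227]
ee_rot: [[-0.974, 0.226, -0.001], [0.226, 0.974, 0.0], [0.001, 0.0, -1.0]]
wrist_force: [0.1, 0.0, -6.0]
gripper_width: 0.152
gripper_force: 30.0
```

>>> jog_arm --rows '[[[0.0004,0.003,0,0],[0.0008,0.006,0,0],[0.0013,0.01,0,0],[0.0019,0.014,0,0],[0.0024,0.018,0,0],[0.0033,0.0245,0,0],[0.0033,0.0245,0,0],[0.0033,0.0245,0,0],[0.0033,0.0245,0,0],[0.0024,0.018,0,0],[0.0019,0.014,0,0],[0.0013,0.01,0,0],[0.0008,0.006,0,0],[0.0004,0.003,0,0],[0,0,0,0],[0,0,0,0]]]'

```text
time_s: 17.05
tcp_pos: [0.5038, -0.0567, 0.2274]
ee_rot: [[-0.974, 0.227, -0.0], [0.227, 0.974, -0.0], [0.0, -0.0, -1.0]]
wrist_force: [0.6, -0.8, -5.9]
gripper_width: 0.158
gripper_force: 30.0
```

>>> jog_arm --rows '[[[0.0004,0.003,0,0],[0.0008,0.006,0,0],[0.0013,0.01,0,0],[0.0019,0.014,0,0],[0.0024,0.018,0,0],[0.0033,0.0238,0,0],[0.0033,0.0237,0,0],[0.0033,0.0238,0,0],[0.0033,0.0237,0,0],[0.0024,0.018,0,0],[0.0019,0.014,0,0],[0.0013,0.01,0,0],[0.0008,0.006,0,0],[0.0004,0.003,0,0],[0,0,0,0],[0,0,0,0]]]'

```text
time_s: 19.05
tcp_pos: [0.5222, 0.1412, 0.2274]
ee_rot: [[-0.974, 0.227, -0.0], [0.227, 0.974, -0.0], [0.0, -0.0, -1.0]]
wrist_force: [-0.6, 0.2, -5.4]
gripper_width: 0.157
gripper_force: 30.0
```

```bash
python3 - <<'E'
from h import *
s=sense();R=s["ee_rot"];print(s["tcp_pos"],R.round(4),s["wrist_force"],s["moment"],s["time_s"])
m,i=snap("wrist","w6");ms,j=snap("side","s6");mt,t=snap("top","t6")
g=cv2.cvtColor(i,6)[200:285,325:425];c=cv2.HoughCircles(cv2.medianBlur(g,3),cv2.HOUGH_GRADIENT,1,80,param1=80,param2=10,minRadius=20,maxRadius=32)[0][0]+[325,200,0]
print("ball px",c,onz(m,c[0],c[1],.115))
for p in([.536,.195,.115],[.536,.195,.012]):print([proj(q,p).round() for q in(m,ms,mt)])
u,v=proj(ms,[.536,.195,.08]).astype(int)
a=cv2.resize(j[v-50:v+50,u-70:u+70],(700,500),interpolation=2)[:, :560]
cv2.imwrite("pics/v6.png",np.hstack([cv2.resize(i[:,:],(400,300)),cv2.resize(j[v-55:v+55,u-73:u+73],(400,300),interpolation=2)]))
E
```

```text
[0.52219222 0.14121461 0.22743682] [[-9.740e-01  2.267e-01 -2.000e-04]
 [ 2.267e-01  9.740e-01 -1.000e-04]
 [ 2.000e-04 -2.000e-04 -1.000e+00]] [-0.57307953  0.19391776 -5.3873459 ] [-0.06223247  0.01093221  0.02505899] 19.05
ball px [372.5        241.5         26.79999924] [0.53493538 0.19438607 0.115     ]
[array([374., 243.]), array([294., 169.]), array([210., 188.])]
[array([346., 201.]), array([293., 197.]), array([215., 194.])]
```

View pics/v6.png

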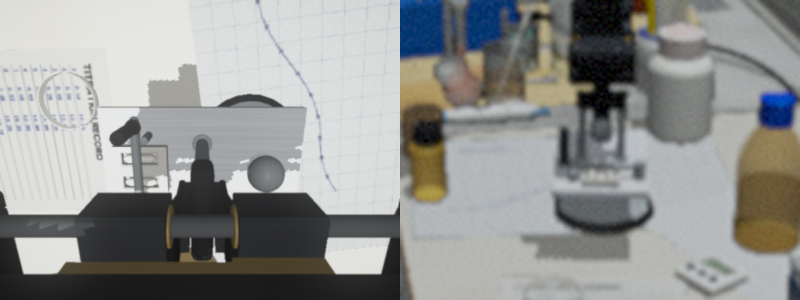

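v6 shows the tray level, with the ball in its pocket at (372,242), the keeper shut and the mirror rim's arc visible beyond the tray edge. I'll use that arc for a final check of the mirror centre.

```bash
python3 - <<'E'
from h import *
from scipy.optimize import least_squares
m=camera_model("wrist");g=cv2.imread("pics/w6.png").max(2)
P=[]
for u in range(318,392,4):
    k=np.where(g[110:147,u]<75)[0]
    if len(k): P.append(onz(m,u,110+k[0]-.5,.015)[:2])
P=np.array(P);r=least_squares(lambda c:np.hypot(*(P-c).T)-.064,[.536,.195],loss="soft_l1",f_scale=.001);print(len(P),r.x,np.abs(r.fun).max())
E
```

```text
19 [0.54051779 0.19455519] 0.000488833152055293
```

>>> jog_arm --rows '[[[-0.001,0.0003,0,0],[-0.002,0.0005,0,0],[-0.001,0.0003,0,0],[0,0,0,0],[0,0,0,0],[0,0,0,0],[0,0,0,0],[0,0,0,0],[0,0,0,0],[0,0,0,0],[0,0,0,0]]]'

```text
time_s: 20.58
tcp_pos: [0.5264, 0.1418, 0.2275]
ee_rot: [[-0.974, 0.226, -0.0], [0.226, 0.974, 0.0], [0.0, 0.0, -1.0]]
wrist_force: [-0.2, 0.2, -4.9]
gripper_width: 0.16
gripper_force: 30.0
```

```bash
python3 - <<'E'
from station import *
print(sense()["tcp_pos"],finish_job())
E
```

```text
the job is handed in; nothing more can be done
[0.52640597 0.14176222 0.22746235] None
```

The job is handed in at about 20.6 s: the keeper is shut at its stop, and the tray is held level and still with the ball in its pocket, about 10 cm above the mirror's middle (placed to a few millimetres); no verdict came back.

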